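# Run a fingertip along the arc of sample stoppers

### The arm

A 6-joint arm with a two-finger parallel gripper is mounted at the origin on the work surface. World frame = base frame: x ahead of the robot, y to its left, z up, the work surface at z = 0. Lengths are in m, angles in rad, forces in N, time in s.
With the tool pointing down it reaches from about 0.425 to 0.925 m from the base axis. Payload 12.5 kg.
Tool frame: the origin (TCP) lies at the very end of the fingers, on their centre line; the grasp point (between the pads) lies 19 mm behind it (bot.hold_point_z is the distance from the TCP to the grasp point, in m); y points along the fingers, x is the direction in which the jaws open and shut, and the axes are right-handed (so a half turn about y gives the same grasp; the last joint's range is limited). The gripper opens to 85 mm and grips with 20 to 120 N. Pads are 22 mm wide; open, the fingers measure 114 mm over their backs; the gripper's body (76 mm by 85 mm) begins 54 mm behind the grasp point. The pads swing forward as they close: fully open they stand 13 mm farther back than shut.
Start: joints at [1.112, 0.491, 1.559, -0, 1.092, -0.106], TCP at [0.216, 0.587, 0.197] pointing down, gripper open.
Joint ranges: [-3.1, 3.1], [-0.84, 2.19], [0.05, 2.79], [-1.13, 4.28], [0.06, 2.93], [-2.69, 2.69]. Speed limits (rad/s): [2.22, 2.22, 2.79, 3.14, 3.14, 3.14].

### API

Orientations are given as a unit quaternion [x, y, z, w].
In Python, from bench import bot, get_image, camera_params, ticket gives the robot as it stands. The module is installed in compiled form; this text tells all that it offers.
- The arm moves only by the tool play_rows, never from a script. Its argument "increments" is text: rows parted by semicolons, each of 5 numbers parted by spaces: the shift along the tool's x, y, z in mm, then the turn about the tool's y in degrees, then the closure in counts, from 0 (fully open) to 255 (shut). A call has 1 to 20 rows; each row is the pose to reach, as a shift and turn from the pose commanded when the call began, along the tool's axes at that moment; what a row does not reach only later rows make up. A row lasts 1/10 s, in which the tool goes at most 50 mm and 8.59 degrees, less where a joint would pass 70% of its speed; a pose out of reach is approached as far as the arm can. A call with a gripper value outside its range is refused whole. The fingers move at their own pace and stop on an object; "squeeze" is the grip in N (left out, the last holds). Time passes only in rows, so rows that repeat a pose let the fingers close. It gives the time, the measured TCP pose, the force and the opening at its end, in the units of the state.
- bot.observe(): the state, without advancing time (a new reading comes with each control period).
- get_image(name): name is "scene" or "side" or "wrist"; returns the picture (420x560x3 uint8, red, green, blue); there is no depth.
- camera_params(name): a dict with "camera_matrix" (3x3 intrinsics, pixels), "xyz" and "rotation" of the camera in the world. Camera axes: x right, y down, z forward; pixel columns grow to the right and rows downward; lengths in m; the calibration is good to about 2 mm. A picture is of the moment at which its call begins: read the wrist's pose just before it. camera_params takes no time and is no camera call; for the wrist camera it gives the pose at the moment of the call.
- ticket.sign_off(): hands the job in, once; it reports no verdict.
The state is a dict: "time": time; "q": joint angles; "qd": joint speeds; "tau": joint torques, N m; "ee_pos": TCP position; "ee_rot": TCP orientation; "wrist_force": force on the tool from outside, world axes, zero at the start; "ft_torque": the same for the moment, N m; "gripper_width": opening from 0.0 (shut) to 1.0 (fully open).
Only numpy, scipy, OpenCV 4.12 (cv2) and the standard library are available. Lean on these libraries where they do the work, as an engineer would, in place of code of your own. Each camera call takes 0.05 s, during which the arm holds its last target.

### The job

Seal the samples in the round aluminium block: starting at the blue stopper, run a closed fingertip along the arc of raised stoppers to its other end, pressing each one fully home in turn, down but never pulled up. From the blue stopper until the last is home keep the fingertip low, never more than about 3 cm above the stoppers, and do not lean hard on them (well under 40 N). Leave the vial, the flask and the jar standing where they are, and finish with the hand clear.

Things in the scene. Friction and masses are not known exactly. Their poses are not given: they have to be found in the camera images.
- block: Round brushed-aluminium sample block, 224 mm across and 40 mm high, fixed to the bench at any yaw. Origin: centre of its underside, z up. Five stoppers stand on its top in an arc of radius 80 mm about its axis, at -66, -33, 0, 33 and 66 degrees from its own +x axis (neighbours 45 mm apart); a thin blue line printed on the top joins them; the side towards its -x axis carries no stoppers.
- stopper0_top (a point): Centre of the top of the first stopper, the only blue one, at one end of the arc (-66 degrees). Flat-topped cone 36 mm across at the rim, 10 mm high, sides sloping about 32 degrees, flat top 7 mm across, on a 22 mm black stem. This point is 57 to 59 mm above the bench when raised and 50 mm when fully home, where the rim rests on the block.
- stopper0 (a joint): How far the first stopper is pressed down, m: starts at 0 to 0.002, 0.009 fully home (hard stop). Moves straight down against about 3 N of friction and stays where it is left.
- stopper1_top (a point): Centre of the top of the second stopper, red, next to the blue one (-33 degrees). Flat-topped cone 36 mm across at the rim, 10 mm high, sides sloping about 32 degrees, flat top 7 mm across, on a 22 mm black stem. This point is 57 to 59 mm above the bench when raised and 50 mm when fully home, where the rim rests on the block.
- stopper1 (a joint): How far the second stopper is pressed down, m: starts at 0 to 0.002, 0.009 fully home (hard stop). Moves straight down against about 3 N of friction and stays where it is left.
- stopper2_top (a point): Centre of the top of the third stopper, red, in the middle of the arc (0 degrees). Flat-topped cone 36 mm across at the rim, 10 mm high, sides sloping about 32 degrees, flat top 7 mm across, on a 22 mm black stem. This point is 57 to 59 mm above the bench when raised and 50 mm when fully home, where the rim rests on the block.
- stopper2 (a joint): How far the third stopper is pressed down, m: starts at 0 to 0.002, 0.009 fully home (hard stop). Moves straight down against about 3 N of friction and stays where it is left.
- stopper3_top (a point): Centre of the top of the fourth stopper, red (33 degrees). Flat-topped cone 36 mm across at the rim, 10 mm high, sides sloping about 32 degrees, flat top 7 mm across, on a 22 mm black stem. This point is 57 to 59 mm above the bench when raised and 50 mm when fully home, where the rim rests on the block.
- stopper3 (a joint): How far the fourth stopper is pressed down, m: starts at 0 to 0.002, 0.009 fully home (hard stop). Moves straight down against about 3 N of friction and stays where it is left.
- stopper4_top (a point): Centre of the top of the last stopper, red, at the end of the arc far from the blue one (66 degrees). Flat-topped cone 36 mm across at the rim, 10 mm high, sides sloping about 32 degrees, flat top 7 mm across, on a 22 mm black stem. This point is 57 to 59 mm above the bench when raised and 50 mm when fully home, where the rim rests on the block.
- stopper4 (a joint): How far the last stopper is pressed down, m: starts at 0 to 0.002, 0.009 fully home (hard stop). Moves straight down against about 3 N of friction and stays where it is left.
- vial: Loose amber glass vial with white cap, 24 mm across, 45 mm high, standing on the stopper-free side of the block about 60 mm from its axis. Origin: centre of its underside. Bystander.
- flask: Loose conical glass flask, 76 mm wide at the foot, 132 mm high with its red stopper, creamy content, standing on the bench near the stopper-free side of the block. Origin: centre of its underside. Bystander.
- jar: Loose glass jar with blue lid, 56 mm across, 75 mm high, on the bench near the stopper-free side of the block. Origin: centre of its underside. Bystander.
Not all that is in view belongs to the job. Several things have the shape of the block; the one meant has the colours described above.

How it is judged:
On the way, in this order (a step that is already met when the one before it is completed fails the run):
1. the first stopper (blue) is pressed home (value of joint stopper0 above 0.006 m), for 0.05 s.
2. the second stopper is pressed home (value of joint stopper1 above 0.006 m), for 0.05 s.
3. the third stopper is pressed home (value of joint stopper2 above 0.006 m), for 0.05 s.
4. the fourth stopper is pressed home (value of joint stopper3 above 0.006 m), for 0.05 s.
5. the last stopper is pressed home (value of joint stopper4 above 0.006 m), for 0.05 s.
At the end, for the whole second after the job is handed in: All five stoppers are home, each within 3 mm of its stop (pressed at least 6 of 9 mm), and the vial, flask and jar stand upright within 15 mm of where they started (value of joint each of stopper0, stopper1, stopper2, stopper3, stopper4 above 0.006 m and distance of each of vial, flask, jar from where it was at the start of the episode below 0.015 m and angle between each of vial, flask, jar's own z axis and vertical below 0.2 rad); the robot touches nothing.
It fails at once if a stopper is pulled up by more than 4 mm (value of joint any of stopper0, stopper1, stopper2, stopper3, stopper4 below -0.004 m).
It fails at once if the fingertip is raised well away from the row (grasp point over 120 mm above the bench) after the blue stopper is home and before the last one is (value of joint stopper0 above 0.006 m and value of joint stopper4 below 0.006 m and height (world z) of the grasp point above 0.12 m).
It fails at once if the hand leans on the block or its stoppers with over 40 N (contact force between any of the fingers, the arm and block above 40 N).
It fails at once if the vial, flask or jar is moved by over 15 mm, lifted or tipped (distance of any of vial, flask, jar from where it was at the start of the episode above 0.015 m or angle between any of vial, flask, jar's own z axis and vertical above 0.2 rad).
It also fails if it takes over 48 s, if anything falls off the work surface, if the arm or the gripper's body presses on something with over 40 N, if the wrist force passes 120 N, or if a joint passes its speed limit or range.

## Working session

There is one attempt and no reset: what is moved stays moved. The work goes in short steps, Python scripts to look and compute and a tool call to move; the robot and the scene stay as the last step left them, time stands still between calls to the robot, and variables do not carry over. Pictures are saved under pics/ and viewed, and the job is handed in when it is done.

Besides the shell and the picture viewer there is one more tool, called after ">>>" as name(argument=value, ...) on one line, values as JSON. play_rows: Moves the arm, as the interface text tells. Its arguments: {"type":"object","properties":{"increments":{"type":"string"},"squeeze":{"type":"number"}},"required":["increments"]}

```bash
mkdir -p pics
python3 - <<'E'
from bench import bot,get_image,camera_params
import cv2
s=bot.observe();print(s)
for n in ["scene","side","wrist"]:
    im=get_image(n);cv2.imwrite(f"pics/{n}0.png",im[:,:,::-1]);p=camera_params(n);print(n,p)
E
```

```text
{'time': 0.0, 'q': array([ 1.11237620e+00,  4.91551272e-01,  1.55947278e+00, -3.96130845e-06,
        1.09174222e+00, -1.05612737e-01]), 'qd': array([-4.68384428e-04,  6.35673629e-04,  2.11793490e-05,  7.17996090e-04,
        6.54830736e-04,  1.08440686e-03]), 'tau': array([ 1.67553412e-04, -6.18448234e+01, -2.61596936e+01, -9.87388194e-05,
        3.96484145e-03,  1.88868466e-05]), 'ee_pos': array([0.21581741, 0.5862489 , 0.19622489]), 'ee_rot': array([ 0.58018648,  0.40413307, -0.4048588 , -0.57978398]), 'wrist_force': array([0.51980294, 0.05757365, 0.05504706]), 'ft_torque': array([ 0.04222649, -0.02389484, -0.00233761]), 'gripper_width': 0.9988415352065633}
scene {'camera_matrix': array([[515.77274667,   0.        , 275.58080911],
       [  0.        , 515.77274667, 210.64266015],
       [  0.        ,   0.        ,   1.        ]]), 'xyz': array([ 1.2487841 , -0.03911211,  0.6901807 ]), 'rotation': array([ 0.66020587,  0.63617579, -0.27681637, -0.28771734])}
side {'camera_matrix': array([[432.30462491,   0.        , 279.92245248],
       [  0.        , 432.30462491, 215.64954717],
       [  0.        ,   0.        ,   1.        ]]), 'xyz': array([0.49682553, 0.60228792, 0.51455473]), 'rotation': array([-0.05363317,  0.89126066, -0.44982295,  0.02091015])}
wrist {'camera_matrix': array([[351.17629407,   0.        , 279.06831987],
       [  0.        , 351.17629407, 205.1174407 ],
       [  0.        ,   0.        ,   1.        ]]), 'xyz': array([0.14967146, 0.61064283, 0.37380408]), 'rotation': array([0.81179593, 0.56652199, 0.08058825, 0.11638614])}
```

View pics/scene0.png

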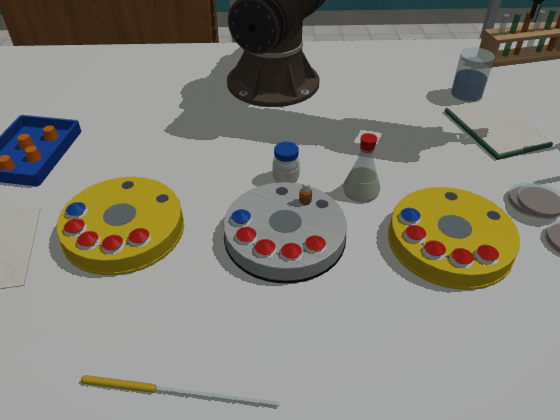

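View pics/side0.png

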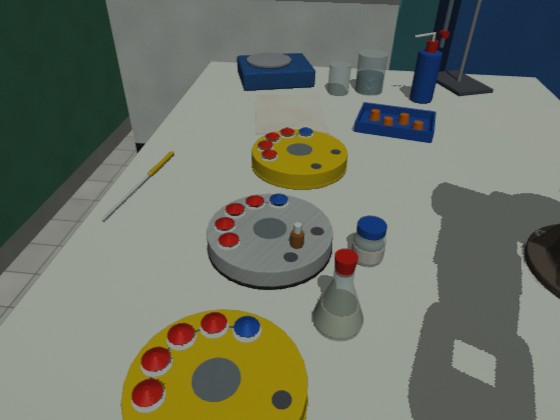

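View pics/wrist0.png

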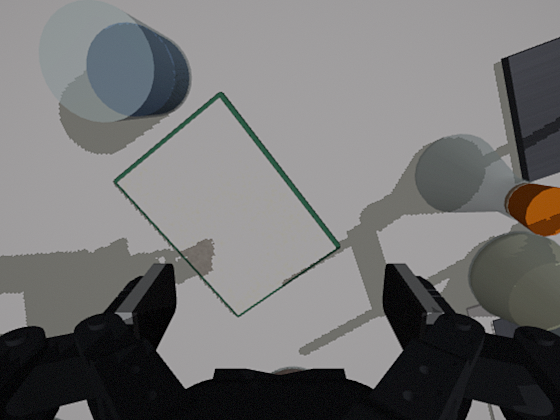

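Run:
```python
from scipy.spatial.transform import Rotation as R
print(R.from_quat([ 0.58018648,  0.40413307, -0.4048588 , -0.57978398]).as_matrix())
```

```text
[[ 3.45531628e-01 -5.16206134e-04 -9.38406963e-01]
 [ 9.38406378e-01 -1.05399778e-03  3.45531993e-01]
 [-1.16744459e-03 -9.99999311e-01  1.20221560e-04]]
```

The scene picture shows three similar blocks: yellow at (120,220) and (455,235), and brushed aluminium at (286,228). The aluminium one is the target, with the blue stopper at (241,216) and reds at (246,235), (265,247), (291,252) and (315,243). The vial is at (305,195), the jar at (287,163) and the flask at (364,170).

```bash
cat > h.py <<'E'
import cv2,numpy as np
from bench import bot,get_image,camera_params
from scipy.spatial.transform import Rotation as R
from scipy.optimize import least_squares
def ray(n,px):
    p=camera_params(n);K=p["camera_matrix"];d=np.c_[px,np.ones(len(px))]@np.linalg.inv(K).T
    return p["xyz"],d@R.from_quat(p["rotation"]).as_matrix().T
def plane(n,px,z):
    o,d=ray(n,np.atleast_2d(px).astype(float));return o+d*((z-o[2])/d[:,2])[:,None]
def proj(n,X):
    p=camera_params(n);c=(np.atleast_2d(X)-p["xyz"])@R.from_quat(p["rotation"]).as_matrix()
    c=c@p["camera_matrix"].T;return c[:,:2]/c[:,2:]
def blobs(im,roi):
    hsv=cv2.cvtColor(im,cv2.COLOR_RGB2HSV);h,s,v=cv2.split(hsv)
    red=((h<8)|(h>172))&(s>150)&(v>80);blue=(h>105)&(h<130)&(s>130)&(v>60)
    out=[]
    for nm,m in(("b",blue),("r",red)):
        k,l,st,c=cv2.connectedComponentsWithStats(m.astype(np.uint8))
        for i in range(1,k):
            x,y=c[i]
            if st[i,4]>30 and roi[0]<x<roi[2] and roi[1]<y<roi[3]: out.append((nm,x,y,*st[i]))
    return out
E
python3 - <<'E'
from h import *
res={}
for n,roi in(("scene",(220,200,350,270)),("side",(205,185,300,260))):
    im=cv2.imread(f"pics/{n}0.png")[:,:,::-1].copy()
    b=blobs(im,roi)
    for x in b: print(n,x[0],np.round(x[1:3],1),x[3:],plane(n,x[1:3],.053)[0].round(4))
    res[n]=b
    x0,y0,x1,y1=roi;cv2.imwrite(f"pics/{n}crop.png",cv2.resize(im[y0-40:y1+20,x0-10:x1+10,::-1],None,fx=4,fy=4)[:600,:800])
E
```

```text
scene b [240.6 216. ] (np.int32(231), np.int32(210), np.int32(20), np.int32(13), np.int32(196)) [ 0.5762 -0.0765  0.053 ]
scene r [245.7 233.8] (np.int32(236), np.int32(227), np.int32(20), np.int32(14), np.int32(218)) [ 0.6213 -0.0671  0.053 ]
scene r [315.1 242.6] (np.int32(305), np.int32(236), np.int32(21), np.int32(15), np.int32(230)) [0.6467 0.051  0.053 ]
scene r [264.5 246.5] (np.int32(255), np.int32(240), np.int32(20), np.int32(15), np.int32(234)) [ 0.6525 -0.0352  0.053 ]
scene r [290.9 250.2] (np.int32(281), np.int32(243), np.int32(21), np.int32(15), np.int32(243)) [0.6626 0.0089 0.053 ]
side b [278.3 198.9] (np.int32(270), np.int32(194), np.int32(18), np.int32(11), np.int32(145)) [ 0.5725 -0.0713  0.053 ]
side r [254.4 200.4] (np.int32(246), np.int32(196), np.int32(18), np.int32(10), np.int32(143)) [ 0.6164 -0.0603  0.053 ]
side r [234.5 208.4] (np.int32(226), np.int32(203), np.int32(18), np.int32(11), np.int32(153)) [ 0.6484 -0.0301  0.053 ]
side r [224.3 223.1] (np.int32(215), np.int32(218), np.int32(19), np.int32(11), np.int32(173)) [0.6573 0.0159 0.053 ]
side r [228.4 239.1] (np.int32(219), np.int32(233), np.int32(20), np.int32(13), np.int32(203)) [0.641  0.0581 0.053 ]
```

View pics/scenecrop.png

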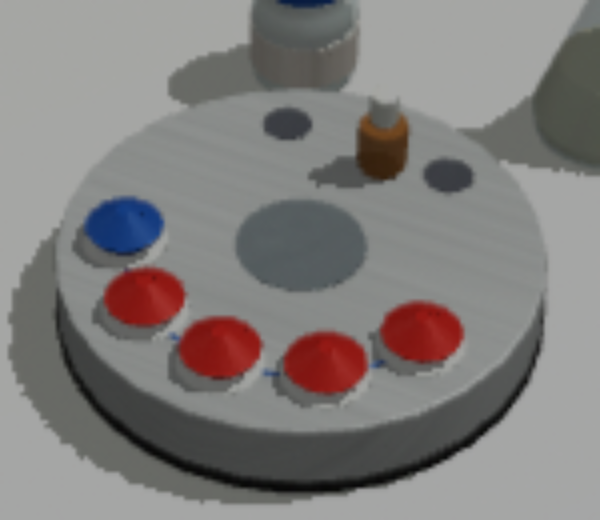

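View pics/sidecrop.png

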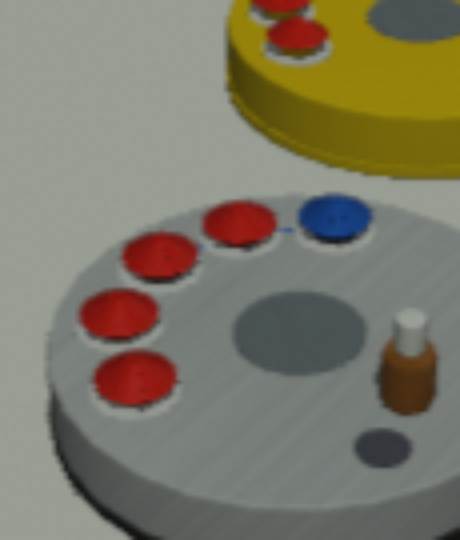

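The crops confirm the choice: grey brushed block, blue stopper first at the left end, four red ones, and a blue line joining them. The vial stands on the stopper-free side.

```bash
cat > fit.py <<'E'
from h import *
A=np.radians([-66,-33,0,33,66])
P={"scene":[[240.6,216],[245.7,233.8],[264.5,246.5],[290.9,250.2],[315.1,242.6]],
"side":[[278.3,198.9],[254.4,200.4],[234.5,208.4],[224.3,223.1],[228.4,239.1]]}
def pts(p,z): return np.c_[p[0]+.08*np.cos(A+p[2]),p[1]+.08*np.sin(A+p[2]),np.full(5,z)]
E
python3 - <<'E'
from fit import *
f=lambda p:np.r_[(proj("scene",pts(p,p[3]))-P["scene"]).ravel(),(proj("side",pts(p,p[3]))-P["side"]).ravel()]
r=least_squares(f,[.59,0,0,.052]);print("both",r.x,np.degrees(r.x[2]),"rms px",np.sqrt(np.mean(r.fun**2)));print(r.fun.reshape(-1,2).round(1))
for n in P:
    q=least_squares(lambda p:(proj(n,pts(p,.051))-P[n]).ravel(),[.59,0,0]);print(n,q.x,np.degrees(q.x[2]),np.sqrt(np.mean(q.fun**2)))
print(pts(r.x,.058).round(4))
# bystanders via rough pixel on scene
for nm,px,z in(("vial base",(305,203),.04),("jar lid",(287,151),.075),("flask top",(369,141),.13)):print(nm,plane("scene",px,z)[0].round(3))
for nm,px,z in(("vial cap",(297,227),.085),("jar lid",(371,228),.075),("flask top",(346,260),.13)):print(nm,plane("side",px,z)[0].round(3))
E
```

```text
both [ 0.57907128  0.00314378 -0.49733747  0.04880647] -28.495338192482357 rms px 0.21480254368541724
[[ 0.   0.4]
 [ 0.   0. ]
 [ 0.1  0.3]
 [ 0.2  0. ]
 [ 0.2 -0.1]
 [ 0.1  0.2]
 [ 0.2 -0.2]
 [ 0.1  0.2]
 [ 0.1 -0.4]
 [ 0.  -0.5]]
scene [ 0.58097787  0.00317165 -0.5025849 ] -28.79599333769151 0.11901008812548802
side [ 0.57843917  0.00618135 -0.49142162] -28.156384622151226 0.15881630979135514
[[ 0.5728 -0.0766  0.058 ]
 [ 0.6172 -0.0672  0.058 ]
 [ 0.6494 -0.035   0.058 ]
 [ 0.6588  0.0094  0.058 ]
 [ 0.6425  0.0518  0.058 ]]
vial base [0.531 0.043 0.04 ]
jar lid [0.414 0.015 0.075]
flask top [0.463 0.165 0.13 ]
vial cap [0.528 0.052 0.085]
jar lid [0.407 0.026 0.075]
flask top [0.455 0.171 0.13 ]
```

>>> play_rows(increments="-15 0 -17 0 255; -45 0 -51 0 255; -75 0 -85 0 255; -105 0 -119 0 255; -135 0 -153 0 255; -165 0 -187 0 255; -195 0 -221 0 255; -225 0 -255 0 255; -255 0 -289 0 255; -285 0 -323 0 255; -315 0 -357 0 255; -345 0 -391 0 255; -375 0 -425 0 255; -405 0 -459 0 255; -435 0 -493 0 255; -465 0 -527 0 255; -485 0 -550 0 255; -498 0 -564 0 255; -498 0 -564 0 255; -498 0 -564 0 255", squeeze=40)

```text
time: 2.15
ee_pos: [0.5726, -0.075, 0.1965]
ee_rot: [-0.58, -0.404, 0.405, 0.58]
wrist_force: [-0.4, -0.3, 0.1]
gripper_width: 0.003
```

Run:
```python
from fit import *
s=bot.observe();print(s["time"],s["ee_pos"],s["wrist_force"],s["gripper_width"],s["q"]);print(R.from_quat(s["ee_rot"]).as_matrix().round(3))
W=camera_params("wrist");im=get_image("wrist");cv2.imwrite("pics/w1.png",im[:,:,::-1])
S=get_image("scene");cv2.imwrite("pics/s1.png",S[:,:,::-1])
b=blobs(im,(0,0,560,420))
for x in b: print(x[0],np.round(x[1:3],1),x[7],plane("wrist",x[1:3],.052)[0].round(4))
print(proj("wrist",pts([.5795,.0045,-.497],.052)).round(0))
```

```text
2.15 [ 0.57257623 -0.07499434  0.19652154] [-0.39140183 -0.3107229   0.13409465] 0.0027873530463211043 [-2.44759328e-01  4.23978548e-01  1.67790530e+00  3.56545535e-04
  1.04066999e+00 -1.46282629e+00]
[[ 0.346 -0.001 -0.938]
 [ 0.938  0.001  0.346]
 [ 0.    -1.     0.001]]
b [276.6 180.8] 1048 [ 0.5716 -0.0767  0.052 ]
r [426.7 201.5] 970 [0.6396 0.0506 0.052 ]
r [301.5 218.8] 932 [ 0.615  -0.0671  0.052 ]
r [388.6 230.7] 905 [0.6559 0.0088 0.052 ]
r [342.9 237.4] 896 [ 0.6472 -0.0352  0.052 ]
r [128.8 277.1] 809 [ 0.6137 -0.2525  0.052 ]
r [ 14.1 289.5] 745 [ 0.5858 -0.3696  0.052 ]
r [ 98.6 302.1] 755 [ 0.6287 -0.2951  0.052 ]
r [ 56.2 306.5] 741 [ 0.6181 -0.3391  0.052 ]
[[279. 182.]
 [304. 221.]
 [345. 239.]
 [392. 233.]
 [430. 204.]]
```

View pics/w1.png

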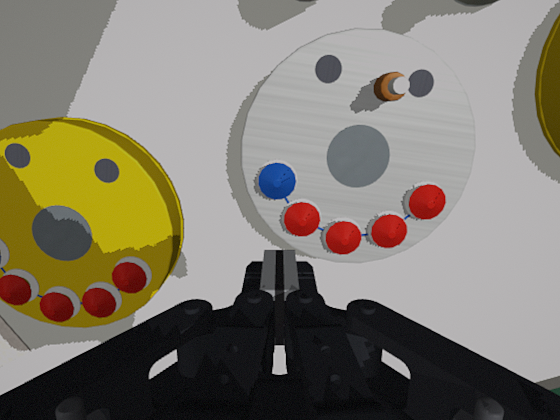

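View pics/s1.png

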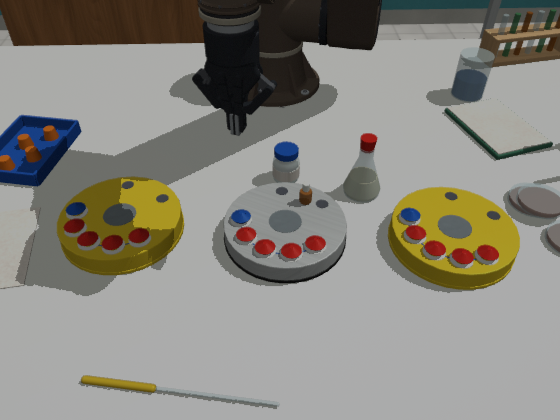

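The wrist view agrees with the two-view fit to within 3 mm. The blue stopper at (277,181) is below the finger.

>>> play_rows(increments="-2 10 0 0 255; -2 30 0 0 255; -2 50 0 0 255; -2 70 0 0 255; -2 90 0 0 255; -2 108 0 0 255; -2 120 0 0 255; -2 126 0 0 255; -2 130 0 0 255; -2 130 0 0 255")

```text
time: 3.25
ee_pos: [0.5725, -0.0774, 0.0668]
ee_rot: [-0.58, -0.405, 0.405, 0.58]
wrist_force: [0.0, 0.0, -0.5]
gripper_width: -0.001
```

>>> play_rows(increments="0 2 0 0 255; 0 4 0 0 255; 0 6 0 0 255; 0 8 0 0 255; 0 10 0 0 255; 0 11 0 0 255; 0 12 0 0 255; 0 12 0 0 255")

```text
time: 4.05
ee_pos: [0.5724, -0.0775, 0.0546]
ee_rot: [-0.58, -0.404, 0.404, 0.58]
wrist_force: [0.3, 0.3, -0.7]
gripper_width: 0.003
```

Run:
```python
from fit import *
s=bot.observe();print(s["time"],s["ee_pos"],s["wrist_force"],s["gripper_width"])
im=get_image("side");cv2.imwrite("pics/sd2.png",cv2.resize(im[150:300,150:400,::-1],None,fx=3,fy=3))
im=get_image("wrist");cv2.imwrite("pics/w2.png",im[:,:,::-1])
```

```text
4.05 [ 0.57241192 -0.07753406  0.05464705] [ 0.33437018  0.3490788  -0.73540104] 0.0031393336696341426
```

View pics/sd2.png

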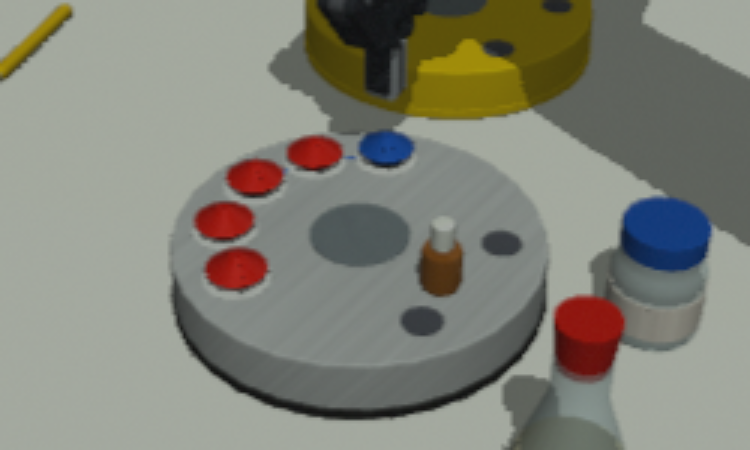

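View pics/w2.png

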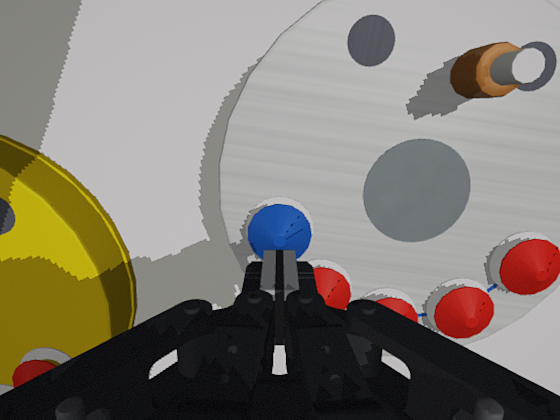

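Run:
```python
from fit import *
e=bot.observe()["ee_pos"]
print(e)
for z in(0,.01,.02,.03):
    X=e+[0,0,z];print(z,[proj(n,X).round(0)[0] for n in("side","scene","wrist")])
im=get_image("scene");cv2.imwrite("pics/s3.png",cv2.resize(im[120:280,180:380,::-1],None,fx=3.5,fy=3.5))
```

```text
[ 0.57247002 -0.0775436   0.05480625]
0 [array([279., 196.]), array([240., 214.]), array([279., 238.])]
0.01 [array([279., 192.]), array([240., 210.]), array([279., 245.])]
0.02 [array([279., 187.]), array([239., 206.]), array([280., 254.])]
0.03 [array([279., 183.]), array([239., 201.]), array([280., 263.])]
```

View pics/s3.png

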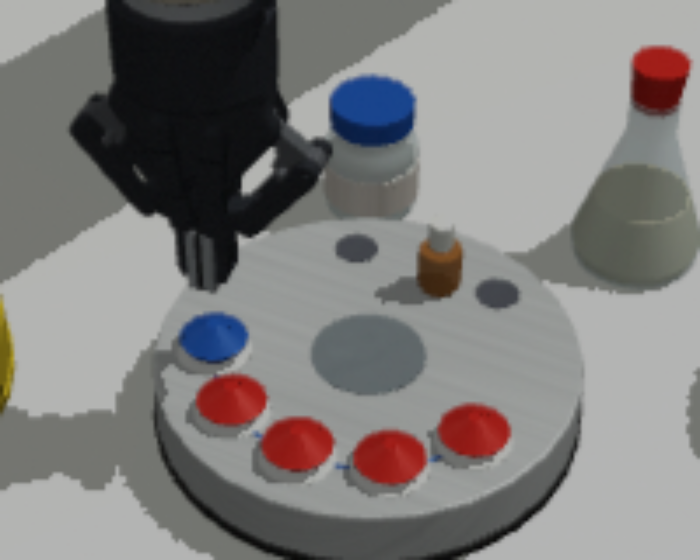

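The scene and side views show the tip about 25–30 mm above the stopper, although the reported TCP is at 0.055 m and no force is felt. I'll trust the pictures and force, and come down in small steps.

>>> play_rows(increments="0 2 0 0 255; 0 4 0 0 255; 0 6 0 0 255; 0 8 0 0 255; 0 10 0 0 255; 0 10 0 0 255")

```text
time: 4.8
ee_pos: [0.5723, -0.0775, 0.0444]
ee_rot: [-0.58, -0.404, 0.405, 0.58]
wrist_force: [-0.1, 0.0, 0.8]
gripper_width: 0.0
```

Run:
```python
from fit import *
e=bot.observe();print(e["ee_pos"],e["wrist_force"],e["q"]);e=e["ee_pos"]
a=get_image("scene")[160:260,190:310,::-1];b=get_image("side")[140:240,230:350,::-1]
cv2.imwrite("pics/m4.png",cv2.resize(np.hstack([a,b]),None,fx=3.3,fy=3.3))
```

```text
[ 0.57230958 -0.07750567  0.04444345] [-0.07565886  0.04951864  0.79566655] [-2.49003514e-01  6.18201196e-01  1.81753719e+00  1.26277755e-04
  7.06338849e-01 -1.46713535e+00]
```

View pics/m4.png

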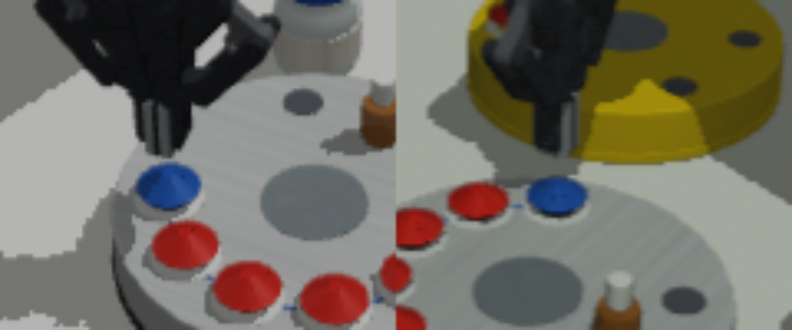

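Run:
```python
from fit import *
def tri(a,b):
    f=lambda X:np.r_[proj("scene",X)[0]-a,proj("side",X)[0]-b]
    r=least_squares(f,[.57,-.07,.06]);return r.x.round(4),r.fun.round(1)
print("tip",tri((238.5,207),(277.6,187)));print("apex",tri((241,211.5),(278.8,194.5)))
```

```text
tip (array([ 0.575 , -0.0793,  0.0741]), array([-0.1, -0.1, -0.1,  0.1]))
apex (array([ 0.572 , -0.0755,  0.0602]), array([-0., -0., -0.,  0.]))
```

Triangulated, the tip is at 0.074 m, about 30 mm above the reported TCP, and the stopper top is at 0.060 m. I'll carry on down by contact.

>>> play_rows(increments="1 2 0 0 255; 2 4 1 0 255; 2 6 1 0 255; 2 8 1 0 255; 2 10 1 0 255; 2 11 1 0 255; 2 12 1 0 255; 2 12 1 0 255")

```text
time: 5.7
ee_pos: [0.5722, -0.0753, 0.0327]
ee_rot: [-0.58, -0.404, 0.405, 0.58]
wrist_force: [0.2, 0.3, 0.2]
gripper_width: -0.001
```

>>> play_rows(increments="0 1 0 0 255; 0 2 0 0 255; 0 3 0 0 255; 0 3 0 0 255")

```text
time: 6.1
ee_pos: [0.5721, -0.0753, 0.0296]
ee_rot: [-0.58, -0.404, 0.405, 0.58]
wrist_force: [0.8, 0.0, -1.2]
gripper_width: -0.002
```

>>> play_rows(increments="0 1 0 0 255; 0 2 0 0 255; 0 3 0 0 255; 0 3 0 0 255")

```text
time: 6.5
ee_pos: [0.5721, -0.0753, 0.0266]
ee_rot: [-0.58, -0.404, 0.405, 0.58]
wrist_force: [0.7, -0.3, -0.1]
gripper_width: -0.005
```

```bash
cat > look.py <<'E'
from fit import *
import sys
e=bot.observe();print(e["time"],e["ee_pos"],e["wrist_force"])
x,y=map(int,proj("scene",e["ee_pos"]+[0,0,.03])[0]);a=get_image("scene")[y-45:y+55,x-60:x+60,::-1]
print("scene origin",x-60,y-45)
x,y=map(int,proj("side",e["ee_pos"]+[0,0,.03])[0]);b=get_image("side")[y-45:y+55,x-60:x+60,::-1]
print("side origin",x-60,y-45)
cv2.imwrite(sys.argv[1],cv2.resize(np.hstack([a,b]),None,fx=3.3,fy=3.3,interpolation=cv2.INTER_CUBIC))
E
python3 look.py pics/m5.png
```

```text
6.5 [ 0.5721174  -0.07529271  0.02663626] [ 0.66452488 -0.33707542 -0.10085906]
scene origin 181 167
side origin 218 151
```

View pics/m5.png

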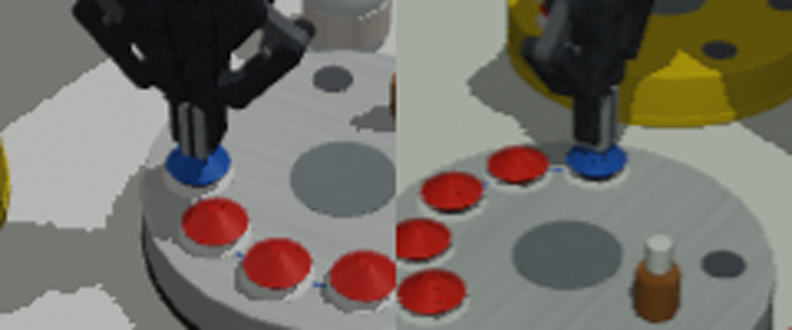

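The tip is now at the top of the blue stopper and centred in both views. I'll press.

>>> play_rows(increments="0 1 0 0 255; 0 2 0 0 255; 0 3 0 0 255; 0 3 0 0 255")

```text
time: 7.0
ee_pos: [0.5722, -0.0753, 0.0238]
ee_rot: [-0.58, -0.405, 0.404, 0.58]
wrist_force: [0.4, -0.5, 1.5]
gripper_width: -0.005
```

>>> play_rows(increments="0 1 0 0 255; 0 2 0 0 255; 0 3 0 0 255; 0 3 0 0 255")

```text
time: 7.4
ee_pos: [0.5722, -0.0753, 0.0207]
ee_rot: [-0.58, -0.405, 0.404, 0.58]
wrist_force: [-0.7, 0.1, 2.3]
gripper_width: 0.002
```

>>> play_rows(increments="0 1 0 0 255; 0 2 0 0 255; 0 2 0 0 255")

```text
time: 7.7
ee_pos: [0.5722, -0.0753, 0.0187]
ee_rot: [-0.58, -0.405, 0.404, 0.58]
wrist_force: [0.3, 0.4, -0.6]
gripper_width: 0.001
```

```bash
python3 look.py pics/m6.png
```

```text
7.7 [ 0.57220723 -0.07530854  0.01865402] [ 0.32732848  0.37958765 -0.6029606 ]
scene origin 181 171
side origin 218 154
```

View pics/m6.png

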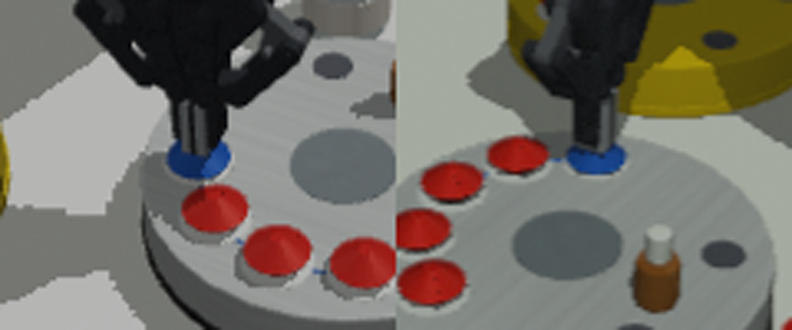

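The blue stopper has clearly gone down: the white gap below it has shrunk. I'll continue to the stop.

>>> play_rows(increments="0 1 0 0 255; 0 1 0 0 255")

```text
time: 8.0
ee_pos: [0.5722, -0.0753, 0.0177]
ee_rot: [-0.58, -0.405, 0.404, 0.58]
wrist_force: [1.2, 0.1, 0.4]
gripper_width: 0.001
```

>>> play_rows(increments="0 1 0 0 255; 0 1 0 0 255")

```text
time: 8.2
ee_pos: [0.5722, -0.0753, 0.0167]
ee_rot: [-0.58, -0.405, 0.404, 0.58]
wrist_force: [0.5, -0.1, 1.8]
gripper_width: 0.001
```

>>> play_rows(increments="0 0.5 0 0 255; 0 0.5 0 0 255")

```text
time: 8.4
ee_pos: [0.5722, -0.0753, 0.0162]
ee_rot: [-0.58, -0.405, 0.404, 0.58]
wrist_force: [-0.1, -0.5, 1.7]
gripper_width: 0.002
```

```bash
python3 look.py pics/m7.png; python3 -c "
from h import *
b=blobs(cv2.imread('pics/s1.png')[:,:,::-1].copy(),(220,200,350,270));print(b[0]);print(blobs(get_image('scene'),(220,200,350,270))[0])"
```

```text
8.4 [ 0.57221613 -0.0753292   0.01624397] [-0.05909245 -0.46751736  1.69168084]
scene origin 181 172
side origin 218 155
('b', np.float64(240.56632653061226), np.float64(215.96428571428572), np.int32(231), np.int32(210), np.int32(20), np.int32(13), np.int32(196))
('b', np.float64(240.82978723404256), np.float64(220.61702127659575), np.int32(232), np.int32(215), np.int32(19), np.int32(11), np.int32(141))
```

View pics/m7.png

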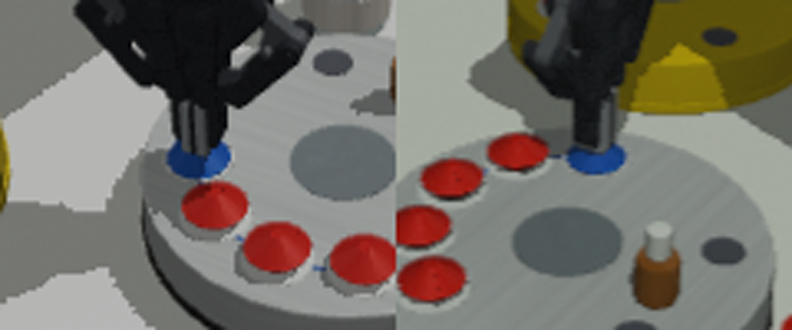

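>>> play_rows(increments="0 0.5 0 0 255; 0 0.5 0 0 255")

```text
time: 8.75
ee_pos: [0.5722, -0.0753, 0.0158]
ee_rot: [-0.58, -0.405, 0.404, 0.58]
wrist_force: [-0.2, 0.3, 2.4]
gripper_width: -0.003
```

>>> play_rows(increments="0 0.5 0 0 255; 0 0.5 0 0 255")

```text
time: 8.95
ee_pos: [0.5723, -0.0753, 0.0155]
ee_rot: [0.58, 0.405, -0.404, -0.58]
wrist_force: [-0.9, -0.4, 4.5]
gripper_width: -0.001
```

>>> play_rows(increments="0 0.5 0 0 255; 0 0.5 0 0 255")

```text
time: 9.15
ee_pos: [0.5723, -0.0753, 0.0153]
ee_rot: [0.58, 0.405, -0.404, -0.58]
wrist_force: [-1.9, 0.4, 9.1]
gripper_width: 0.0
```

The reading stalled at 0.0153 and the force rose to 9 N, so the blue stopper is on its hard stop. I'll hop low to stopper 1.

>>> play_rows(increments="0 -5 0 0 255; 0 -15 0 0 255; 0 -20 0 0 255; 5 -20 -8 0 255; 13 -20 -20 0 255; 20 -20 -32 0 255; 24 -20 -38 0 255; 24 -20 -38 0 255; 24 -18 -38 0 255; 24 -15 -38 0 255; 24 -13 -38 0 255; 24 -13 -38 0 255")

```text
time: 10.35
ee_pos: [0.6158, -0.066, 0.0274]
ee_rot: [-0.58, -0.404, 0.405, 0.58]
wrist_force: [0.7, -0.3, 0.1]
gripper_width: 0.002
```

```bash
python3 look.py pics/m8.png
```

```text
10.35 [ 0.61575816 -0.06599534  0.02743544] [ 0.74855849 -0.26733952  0.11640246]
scene origin 186 184
side origin 195 151
```

View pics/m8.png

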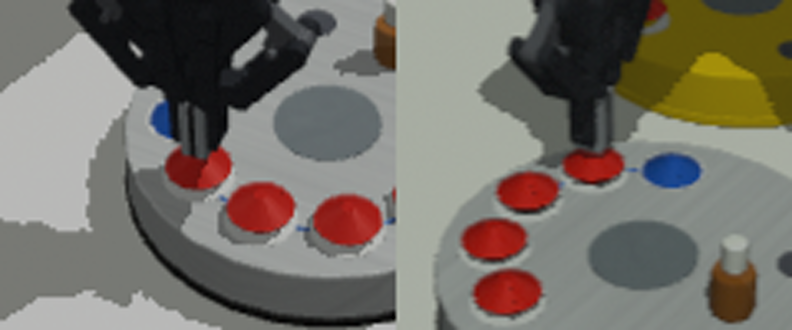

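Blue is home with no gap, and the finger is centred on stopper 1 at the start of contact. I'll press it, easing in over the last millimetres.

>>> play_rows(increments="0 2 0 0 255; 0 4 0 0 255; 0 6 0 0 255; 0 8 0 0 255; 0 10 0 0 255; 0 11 0 0 255; 0 11.5 0 0 255; 0 12 0 0 255; 0 12 0 0 255")

```text
time: 11.35
ee_pos: [0.6162, -0.0659, 0.0158]
ee_rot: [0.58, 0.405, -0.404, -0.58]
wrist_force: [0.1, -0.8, 1.5]
gripper_width: -0.003
```

>>> play_rows(increments="0 0.5 0 0 255; 0 0.5 0 0 255")

```text
time: 11.55
ee_pos: [0.6162, -0.0659, 0.0155]
ee_rot: [0.58, 0.405, -0.404, -0.58]
wrist_force: [-1.0, 0.4, 4.7]
gripper_width: -0.0
```

>>> play_rows(increments="0 0.5 0 0 255; 0 0.5 0 0 255")

```text
time: 11.75
ee_pos: [0.6163, -0.066, 0.0154]
ee_rot: [0.58, 0.405, -0.404, -0.58]
wrist_force: [-2.5, 0.1, 9.1]
gripper_width: 0.001
```

>>> play_rows(increments="0 -5 0 0 255; 0 -15 0 0 255; 0 -20 0 0 255; 8 -20 -3 0 255; 20 -20 -9 0 255; 33 -20 -15 0 255; 41 -20 -19 0 255; 41 -20 -19 0 255; 41 -18 -19 0 255; 41 -15 -19 0 255; 41 -13 -19 0 255; 41 -13 -19 0 255")

```text
time: 12.95
ee_pos: [0.6478, -0.0343, 0.0274]
ee_rot: [-0.58, -0.404, 0.405, 0.58]
wrist_force: [-0.1, -1.2, 0.4]
gripper_width: 0.002
```

```bash
python3 look.py pics/m9.png
```

```text
12.95 [ 0.64778306 -0.03430462  0.02738816] [-0.11001408 -1.17550494  0.44230341]
scene origin 204 197
side origin 175 160
```

View pics/m9.png

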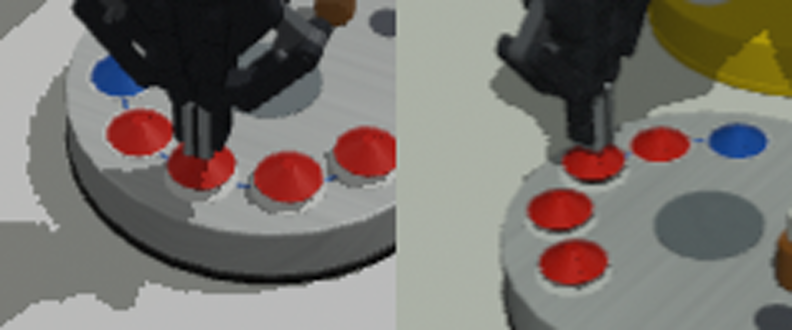

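Stoppers 0 and 1 are home and the finger is centred on stopper 2.

>>> play_rows(increments="0 2 0 0 255; 0 4 0 0 255; 0 6 0 0 255; 0 8 0 0 255; 0 10 0 0 255; 0 11 0 0 255; 0 11.5 0 0 255; 0 12 0 0 255; 0 12 0 0 255")

```text
time: 13.95
ee_pos: [0.6482, -0.0341, 0.0158]
ee_rot: [0.58, 0.405, -0.404, -0.58]
wrist_force: [-0.2, -1.8, 1.0]
gripper_width: 0.002
```

>>> play_rows(increments="0 0.5 0 0 255; 0 1 0 0 255; 0 1 0 0 255")

```text
time: 14.25
ee_pos: [0.6483, -0.034, 0.0154]
ee_rot: [0.58, 0.405, -0.404, -0.58]
wrist_force: [-2.1, -0.3, 8.0]
gripper_width: -0.002
```

>>> play_rows(increments="0 -5 0 0 255; 0 -15 0 0 255; 0 -20 0 0 255; 9 -20 1 0 255; 22 -20 3 0 255; 36 -20 5 0 255; 45 -20 7 0 255; 45 -20 7 0 255; 45 -18 7 0 255; 45 -15 7 0 255; 45 -13 7 0 255; 45 -13 7 0 255")

```text
time: 15.45
ee_pos: [0.6569, 0.0102, 0.0273]
ee_rot: [-0.58, -0.404, 0.404, 0.58]
wrist_force: [0.5, 0.6, 0.2]
gripper_width: -0.0
```

```bash
python3 look.py pics/m10.png
```

```text
15.45 [0.65689419 0.01022392 0.02731642] [0.4722162  0.60988584 0.23746147]
scene origin 231 200
side origin 165 174
```

View pics/m10.png

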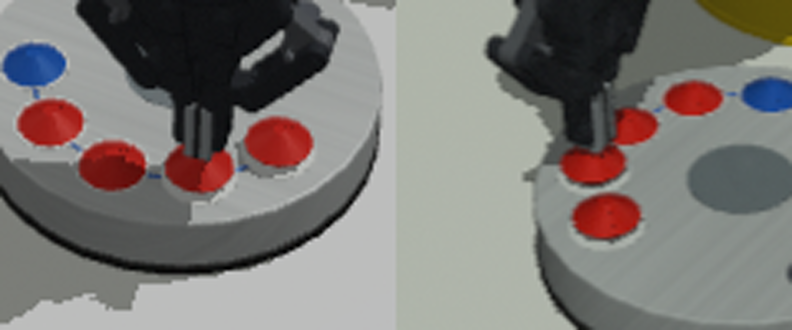

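The first three are home and the finger is centred on stopper 3.

>>> play_rows(increments="0 2 0 0 255; 0 4 0 0 255; 0 6 0 0 255; 0 8 0 0 255; 0 10 0 0 255; 0 11 0 0 255; 0 11.5 0 0 255; 0 12 0 0 255; 0 12 0 0 255")

```text
time: 16.45
ee_pos: [0.6572, 0.0106, 0.0158]
ee_rot: [0.58, 0.405, -0.404, -0.58]
wrist_force: [0.1, -0.6, 2.9]
gripper_width: -0.002
```

>>> play_rows(increments="0 0.5 0 0 255; 0 1 0 0 255; 0 1 0 0 255")

```text
time: 16.75
ee_pos: [0.6572, 0.0106, 0.0154]
ee_rot: [0.58, 0.405, -0.404, -0.58]
wrist_force: [-2.0, -0.6, 7.6]
gripper_width: -0.002
```

>>> play_rows(increments="0 -5 0 0 255; 0 -15 0 0 255; 0 -20 0 0 255; 7 -20 6 0 255; 17 -20 15 0 255; 27 -20 24 0 255; 34 -20 30 0 255; 34 -20 30 0 255; 34 -18 30 0 255; 34 -15 30 0 255; 34 -13 30 0 255; 34 -13 30 0 255")

```text
time: 17.95
ee_pos: [0.6406, 0.0525, 0.0273]
ee_rot: [-0.58, -0.404, 0.405, 0.58]
wrist_force: [-0.5, 0.9, 0.3]
gripper_width: -0.003
```

```bash
python3 look.py pics/m11.png
```

```text
17.95 [0.64061527 0.05252754 0.02727671] [-0.47611208  0.91245297  0.27706726]
scene origin 255 193
side origin 169 190
```

View pics/m11.png

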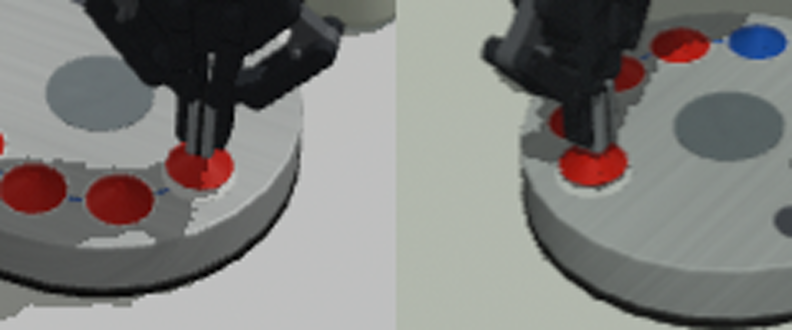

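The finger is on the last stopper, the only one still raised. I'll press it, then go straight up.

>>> play_rows(increments="0 2 0 0 255; 0 4 0 0 255; 0 6 0 0 255; 0 8 0 0 255; 0 10 0 0 255; 0 11 0 0 255; 0 11.5 0 0 255; 0 12 0 0 255; 0 12 0 0 255")

```text
time: 18.95
ee_pos: [0.6408, 0.0529, 0.0158]
ee_rot: [0.58, 0.405, -0.404, -0.58]
wrist_force: [-0.2, -0.2, 1.0]
gripper_width: -0.002
```

>>> play_rows(increments="0 0.5 0 0 255; 0 1 0 0 255; 0 1 0 0 255")

```text
time: 19.25
ee_pos: [0.6408, 0.0529, 0.0154]
ee_rot: [0.58, 0.405, -0.404, -0.58]
wrist_force: [-2.7, 0.1, 8.5]
gripper_width: -0.002
```

>>> play_rows(increments="0 -5 0 0 255; 0 -15 0 0 255; 0 -20 0 0 255; 0 -20 0 0 255")

```text
time: 19.65
ee_pos: [0.6412, 0.0529, 0.0359]
ee_rot: [0.58, 0.405, -0.404, -0.58]
wrist_force: [0.1, -0.5, -0.1]
gripper_width: 0.003
```

```bash
python3 look.py pics/m12.png
```

```text
19.65 [0.64120608 0.05294907 0.03586339] [ 0.07575137 -0.46458495 -0.05031814]
scene origin 256 189
side origin 168 186
```

View pics/m12.png

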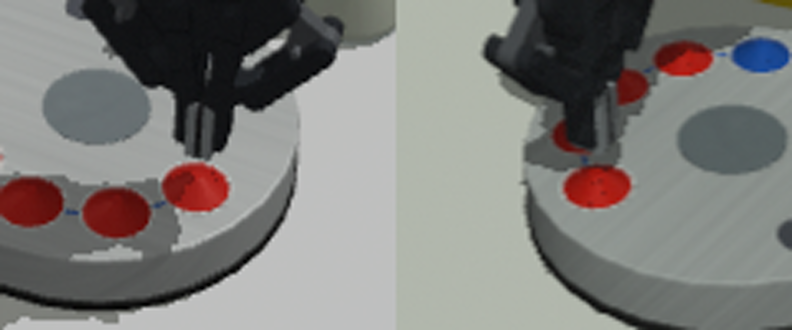

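The last stopper is flush. I'll retreat upwards and check everything.

>>> play_rows(increments="0 -10 0 0 255; 0 -30 0 0 255; 0 -60 0 0 255; 0 -90 0 0 255; 0 -120 0 0 255; 0 -145 0 0 255; 0 -155 0 0 255; 0 -160 0 0 255; 0 -160 0 0 255; 0 -160 0 0 255")

```text
time: 20.75
ee_pos: [0.6403, 0.0529, 0.1935]
ee_rot: [-0.58, -0.404, 0.405, 0.58]
wrist_force: [-0.5, 0.4, 0.9]
gripper_width: -0.0
```

Run:
```python
from fit import *
p=[.5795,.0045,-.497]
for n,roi in(("scene",(220,200,350,270)),("side",(205,185,300,260))):
    im=get_image(n);cv2.imwrite(f"pics/{n}f.png",im[:,:,::-1])
    o=cv2.imread(f"pics/{n}0.png")[:,:,::-1].copy()
    A0=sorted(blobs(o,roi),key=lambda x:x[1]);B=sorted(blobs(im,roi),key=lambda x:x[1])
    print(n,len(B));print([(a[0],round(a[2],1)) for a in A0]);print([(a[0],round(a[2],1)) for a in B])
print(bot.observe()["time"],bot.observe()["wrist_force"],bot.observe()["qd"].round(3))
```

```text
scene 5
[('b', np.float64(216.0)), ('r', np.float64(233.8)), ('r', np.float64(246.5)), ('r', np.float64(250.2)), ('r', np.float64(242.6))]
[('b', np.float64(219.4)), ('r', np.float64(236.9)), ('r', np.float64(249.8)), ('r', np.float64(253.3)), ('r', np.float64(245.5))]
side 5
[('r', np.float64(223.1)), ('r', np.float64(239.1)), ('r', np.float64(208.4)), ('r', np.float64(200.4)), ('b', np.float64(198.9))]
[('r', np.float64(226.1)), ('r', np.float64(242.3)), ('r', np.float64(212.0)), ('r', np.float64(203.5)), ('b', np.float64(202.4))]
20.85 [ 0.33024501  0.43137173 -0.580623  ] [-0.001 -0.002 -0.004  0.001  0.002 -0.001]
```

View pics/scenef.png

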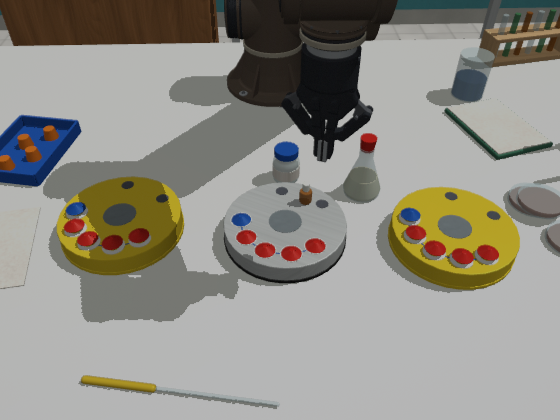

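View pics/sidef.png

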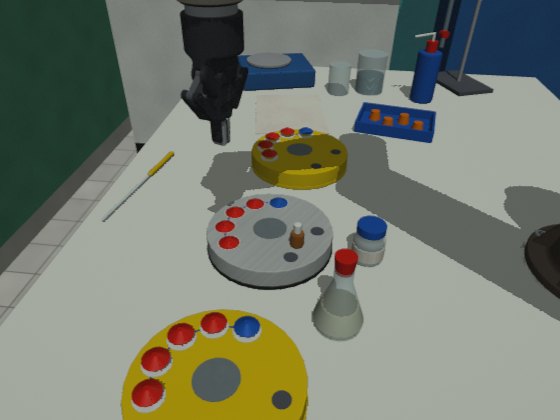

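All five stoppers moved down by 2.9–3.6 pixels, about 7–8 mm, and none shows a white gap. The vial, jar and flask have not moved, and the hand is well clear.

```bash
python3 -c "
from bench import ticket
print(ticket.sign_off())"
```

```text
the job is handed in; nothing more can be done
None
```

I pressed all five stoppers home in order, blue first, with the closed fingertip, then raised the hand clear and handed the job in. The clock stood at about 21 s of the 48 s; the hand-in reports no verdict.

- **Stoppers:** each press stalled at the same height (reported TCP z 0.0153–0.0154 m) with 8–9 N on the wrist. The final scene and side pictures show all five stoppers flush, with the gap under each one gone.
- **Height:** between stoppers I lifted the fingertip only 20 mm from the home position, about 11 mm above the raised tops.
- **Bystanders:** the vial, jar and flask look unmoved and upright in the same two pictures.
- **Disagreement:** the reported TCP height did not match what I saw. The real fingertip was about 30–35 mm higher than reported, judging by the camera triangulation and the contact height. I therefore set the pressing depth by pictures and force, not by the reported height. I did not find the cause.
- **Fit heights:** the first two-camera fit put the stoppers 2–4 mm lower than expected. In the horizontal plane the wrist camera agreed with that fit to about 3 mm.

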